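# Open the bayonet damp tub and put the terracotta meerkat away

## Task

Turn the damp tub's bayonet lid anticlockwise (seen from above) until its lugs reach the slots in the rim, lift it free and lay it right way up in the middle of the round cork mat. Then pick up the terracotta-red meerkat and lower it into the tub, keeping hold of it until it stands on the tub's floor, so that it is left standing upright. Do not knock, shift or topple the other clay figures, the bottle or the tool jar.

Things in the scene. Friction and masses are not known exactly. Their poses are not given: they have to be found in the camera images.
- tub: White round damp tub, fixed to the board, 184 mm across its collar, 102 mm high. Origin: centre of its underside, z up. Its own +x and -x point at the two slots: gaps 30 mm wide in the blue keeper ring on top of the collar, marked by orange stripes on the collar's outer side. The ledge on which the lid sits is 86 mm above the underside; the opening inside it is 128 mm across.
- lid_handle (a point): Loose lid: point on its axis in its upright black bar handle, 33 mm above the lid's underside, 23 mm above the top of the disc. Handle 72 mm long along the lid's own x, 16 mm thick (y), from 10 to 46 mm above the underside. The lugs stick out along the same x axis, +x and -x (two alike). At the start this axis lies 0.45 to 1.15 rad clockwise of the tub's x axis; the lid turns freely.
- mat_top (a point): Centre of the top of the round cork mat, 200 mm across and 5 mm thick, fixed on the board: the place for the lid.
- meerkat_center (a point): Terracotta-red standing meerkat figure, 75 mm high, about 70 g: round foot 34 mm across (7 mm high), round body 27 mm across from 12 to 56 mm above its underside, head 22 mm across above. The point is on its axis, 37.5 mm above its underside. z is up. It starts on the plywood board, whose top is 18 mm above the work surface.
- bird_center (a point): Bystander: squat beige clay bird, 48 mm across, 61 mm high, tail to 37 mm from the axis along -x; point on its axis 30 mm above its underside.
- lizard_center (a point): Bystander: beige four-legged clay lizard, 66 mm long (its x), 30 mm wide, 37 mm high; point at its middle, 17 mm above its underside.
- bottle_center (a point): Bystander: white slip bottle with red cap, 64 mm across, 175 mm high; point on its axis at half its height.
- tool_jar_center (a point): Bystander: blue ceramic jar, 72 mm across and 95 mm high, with modelling tools standing in it to about 172 mm; point on its axis 47.5 mm above its underside.
- tub_floor (a point): Centre of the tub's inner floor (128 mm across), where the meerkat is to stand: on the tub's axis, 6 mm above its underside and 96 mm below the top of the keeper ring.
- meerkat: The same meerkat; origin at the centre of its underside.
- tub_mouth (a point): Centre of the top of the blue keeper ring, 102 mm above the tub's underside, axes as the tub's. Ring: inner radius 75 mm, 6.5 mm thick. The seated lid's lugs lie below it with 2.5 mm of lift and 3 mm of side play. Blue stops end the lid's turn: anticlockwise about 0.04 rad past the slots' centres, clockwise (locked) about 1.35 rad before them. Within 0.05 rad of the slots the lid lifts out.
- lid: The same lid: grey disc 144 mm across, 10 mm thick, about 280 g, two orange lugs at its rim, 16 mm wide and 7 mm high, reaching to 83 mm from the axis; orange bars on the disc point to them. Origin at the centre of its underside, axes as lid_handle.
Not all that is in view belongs to the job. There is more than one size of the lid; the one meant has the size given above.

How it is judged:
By the outcome, as a careful person would: the job done as asked, in the order asked, and still so for the second after the job is handed in, with the robot touching nothing.
It also fails if it takes over 67 s, if anything falls off the work surface, if the arm or the gripper's body presses on something with over 40 N, if the wrist force passes 120 N, or if a joint passes its speed limit or range.

## Robot

A 6-joint arm with a two-finger parallel gripper is mounted at the origin on the work surface. World frame = base frame: x ahead of the robot, y to its left, z up, the work surface at z = 0. Lengths are in m, angles in rad, forces in N, time in s.
With the tool pointing down it reaches from about 0.275 to 0.75 m from the base axis. Payload 10.2 kg.
Tool frame: the origin (TCP) lies at the very end of the fingers, on their centre line; the grasp point (between the pads) lies 19 mm behind it; y points along the fingers, z is the direction in which the jaws open and shut, and the axes are right-handed (so a half turn about y gives the same grasp; the last joint's range is limited). The gripper opens to 88 mm and grips with 3 to 60 N. Pads are 18 mm wide; open, the fingers measure 123 mm over their backs; the gripper's body (75 mm by 187 mm) begins 45 mm behind the grasp point.
Start: joints at [1.126, 0.313, 1.498, -0, 1.331, -0.223], TCP at [0.116, 0.512, 0.239] pointing down, gripper open.
Joint ranges: [-2.94, 2.94], [-0.97, 2.17], [0.19, 2.56], [-1.23, 4.37], [0.02, 3.11], [-2.88, 2.88]. Speed limits (rad/s): [2.39, 2.39, 3.01, 3.14, 3.14, 3.14].

## Interface

Orientations are given as a unit quaternion [w, x, y, z].
In Python, from cell import r, cams gives the robot as it stands.
- The arm moves only by the tool send_rows, never from a script. Its arguments are lists of equal length, an entry for each row: "linear": the shift along the tool's x, y, z in units of 25 mm (1.0 is 25 mm), a list of three; "twist": the turn about the tool's y in units of 8 degrees (1.0 is 8 degrees); "jaw": the closure, from -1 (fully open) to 1 (shut), so that 0 is half open. In form: {"linear": [[tx, ty, tz], ...], "twist": [twist, ...], "jaw": [jaw, ...]}. A call has 1 to 10 rows; each row is the pose to reach, as a shift and turn from the pose measured when the call began, along the tool's axes at that moment; what a row does not reach only later rows make up. A row lasts 1/10 s, in which the tool goes at most 50 mm and 8.59 degrees, less where a joint would pass 70% of its speed; a pose out of reach is approached as far as the arm can. A call with a gripper value outside its range is refused whole. The fingers move at their own pace and stop on an object; the grip force is fixed at half the most. Time passes only in rows, so rows that repeat a pose let the fingers close. It gives the time, the measured TCP pose, the force and the opening at its end, in the units of the state.
- r.observe(): the state, without advancing time (a new reading comes with each control period).
- cams.capture(name): name is "scene" or "top" or "wrist"; returns the picture (480x640x3 uint8, red, green, blue); there is no depth.
- cams.camera_params(name): a dict with "camera_matrix" (3x3 intrinsics, pixels), "R" (3x3) and "t" (3): a world point X has camera coordinates R X + t. Camera axes: x right, y down, z forward; pixel columns grow to the right and rows downward; lengths in m; the calibration is good to about 2 mm. A picture is of the moment at which its call begins: read the wrist's pose just before it. camera_params takes no time and is no camera call; for the wrist camera it gives the pose at the moment of the call.
- r.hand_in(): hands the job in, once; it reports no verdict.
The state is a dict: "time_s": time; "qpos": joint angles; "qvel": joint speeds; "effort": joint torques, N m; "eef_pos": TCP position; "ee_rot": TCP orientation; "force": force on the tool from outside, world axes, zero at the start; "moment": the same for the moment, N m; "grip_width": finger opening in m.
Only numpy, scipy, OpenCV 4.12 (cv2) and the standard library are available. Lean on these libraries where they do the work, as an engineer would, in place of code of your own. Each camera call takes 0.05 s, during which the arm holds its last target. There are 200 camera calls.

## Working session

There is one attempt and no reset: what is moved stays moved. The work goes in short steps, Python scripts to look and compute and a tool call to move; the robot and the scene stay as the last step left them, time stands still between calls to the robot, and variables do not carry over. Pictures are saved under pics/ and viewed, about 8 in all and at most 12, crops included, and the job is handed in when it is done.

Besides the shell and the picture viewer there is one more tool, called by a JSON object that holds its "name" and its "arguments". send_rows: Moves the arm, as the interface text tells. Its arguments: {"type":"object","properties":{"linear":{"type":"array"},"twist":{"type":"array"},"jaw":{"type":"array"}},"required":["linear","twist","jaw"]}

```bash
ls; mkdir -p pics; python3 - <<'E'
from cell import r,cams
import cv2
for n in("scene","top"):
    cv2.imwrite(f"pics/{n}0.png",cams.capture(n)[:,:,::-1])
    p=cams.camera_params(n);print(n,p["camera_matrix"],p["R"],p["t"])
print(r.observe())
E
```

```text
pics
scene [[493.9442937    0.         316.22044338]
 [  0.         493.9442937  245.12813636]
 [  0.           0.           1.        ]] [[-0.53831917  0.84268429  0.00978043]
 [ 0.66101919  0.42941079 -0.61535356]
 [-0.5227486  -0.32479157 -0.78819054]] [ 0.22305811 -0.38255813  1.51728148]
top [[452.77976028   0.         320.26428303]
 [  0.         452.77976028 237.88161309]
 [  0.           0.           1.        ]] [[ 0.02040412 -0.99977216 -0.00626874]
 [-0.98098959 -0.01880973 -0.19314661]
 [ 0.19298469  0.01009055 -0.98114988]] [0.1254125  0.61881323 1.15605307]
{'time_s': 0.1, 'qpos': array([ 1.12560978e+00,  3.13369033e-01,  1.49833474e+00, -3.78592195e-05,
        1.33095977e+00, -2.23409814e-01]), 'qvel': array([-1.80410756e-04, -1.06111503e-03, -1.18712848e-03, -5.51545621e-05,
       -1.61561323e-03, -2.01038738e-03]), 'effort': array([ 2.94276200e-03, -4.02804816e+01, -2.52646101e+01,  6.95759919e-02,
        3.41553998e-02, -6.07333413e-05]), 'eef_pos': array([0.11541624, 0.51194635, 0.23824102]), 'ee_rot': array([-0.70240219,  0.70312603, -0.07835809,  0.0781342 ]), 'force': array([-0.58660476,  0.53229106, -0.36099172]), 'moment': array([ 0.0571667 ,  0.02586719, -0.0277146 ]), 'grip_width': 0.08823322348135565}
```

View pics/top0.png

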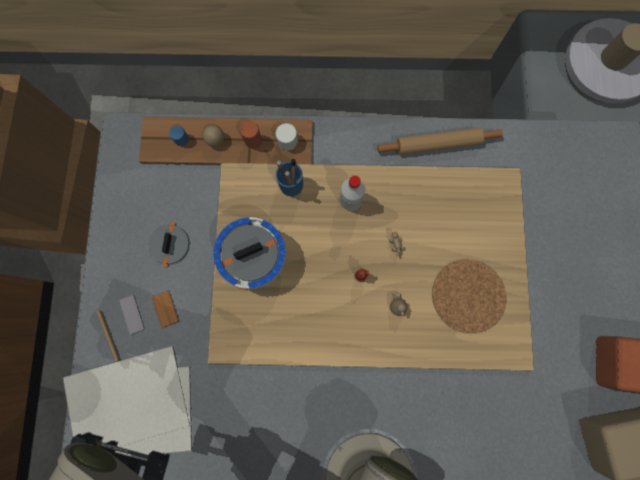

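View pics/scene0.png

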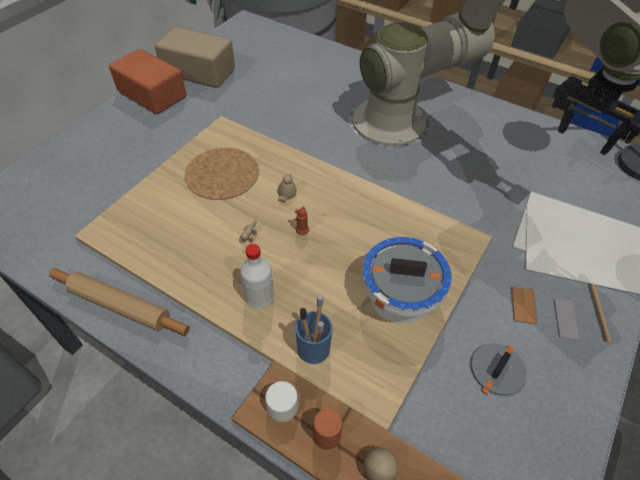

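Top view: the tub with its lid is at about (250,252). A second, smaller lid lies on the table at (173,244). The meerkat is at (361,274), the mat at (469,296), the bird at (399,306) and the lizard at (397,244). The red/terracotta cup at (250,132) and the brick at the right edge aren't meerkat-shaped. I'll confirm with one enlarged crop.

```bash
cat > h.py <<'E'
import numpy as np,cv2
from cell import r,cams
def px2w(n,uv,z,p=None):
    p=p or cams.camera_params(n);K,R,t=map(np.array,(p["camera_matrix"],p["R"],p["t"]))
    d=R.T@np.linalg.inv(K)@[uv[0],uv[1],1];c=-R.T@t
    return c+d*(z-c[2])/d[2]
def w2px(n,X,p=None):
    p=p or cams.camera_params(n);q=p["camera_matrix"]@(p["R"]@np.array(X)+p["t"]);return q[:2]/q[2]
def axes():
    from scipy.spatial.transform import Rotation as Ro
    s=r.observe();w,x,y,z=s["ee_rot"];return s,Ro.from_quat([x,y,z,w]).as_matrix()
def go(target,yaw=None):
    "shift in tool units to a world TCP target"
    s,R=axes();print("tcp",s["eef_pos"].round(4),"zaxis",R[:,2].round(3),"lin",(R.T@(np.array(target)-s["eef_pos"])/.025).round(2))
E
python3 - <<'E'
import cv2,numpy as np
a=cv2.imread("pics/top0.png");b=cv2.imread("pics/scene0.png")
z=lambda im,x,y,w,h:cv2.resize(im[y:y+h,x:x+w],(400,300),interpolation=cv2.INTER_CUBIC)
cv2.imwrite("pics/crop1.png",np.vstack([np.hstack([z(a,196,217,108,81),z(b,350,225,120,90)]),np.hstack([z(a,340,230,80,60+0),z(b,235,170,88,66)])]))
E
```

```text
(no output)
```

View pics/crop1.png

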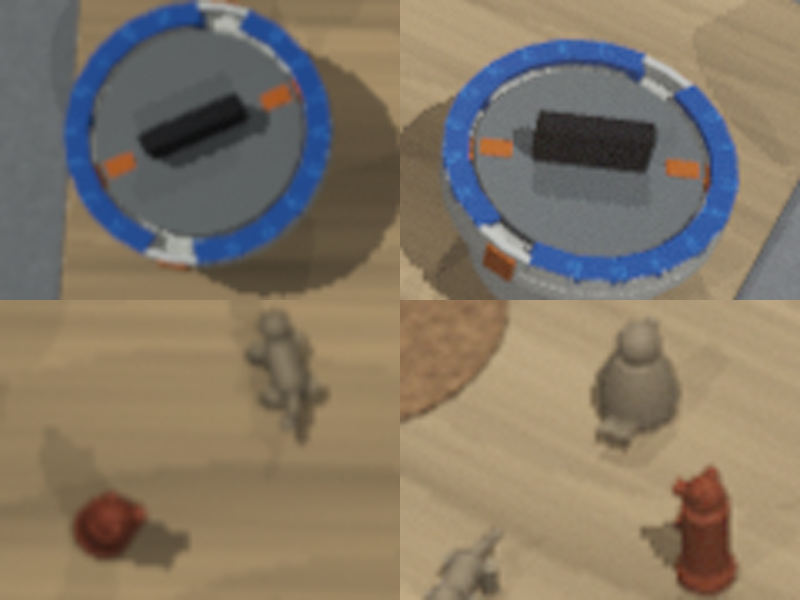

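Crop: the red figure at (361,272) has a meerkat's standing shape, with head, ears and round foot. The ring's slots are at (257,223) and (243,284), with an orange stripe below each. The lid's orange bars are at (271,243) and (228,262).

```bash
python3 - <<'E'
from h import *
P=px2w
f=lambda v:np.round(v,4)
print("ring c",f(P("top",(249.6,252.9),.120)), "r",f(np.linalg.norm(P("top",(213.8,252.9),.12)-P("top",(285.4,252.9),.12))/2))
a,b=P("top",(256.7,222.9),.118),P("top",(243.2,284.0),.118);print("slots",f(a),f(b),f((a+b)/2),np.arctan2(*(a-b)[1::-1]), np.linalg.norm(a-b))
a,b=P("top",(271.1,242.9),.114),P("top",(228.4,261.6),.114);print("bars",f(a),f(b),f((a+b)/2),np.arctan2(*(b-a)[1::-1]))
print("scene ring c", f(P("scene",(350+190*.3,225+161*.3),.120)))
print("scene bars",f(P("scene",(350+96*.3,225+148*.3),.114)),f(P("scene",(350+283*.3,225+168*.3),.114)))
print("mat",f(P("top",(469.5,296),.023)),f(P("scene",(222,173),.023)))
# meerkat
print("mk head",f(P("top",(340+107*.2,230+222*.2),.083)),"foot scene",f(P("scene",(235+307*.22,170+280*.22),.021)))
print("mk mid scene",f(P("scene",(235+307*.22,170+240*.22),.0555)))
print("bird",f(P("top",(399,308),.04)),"liz",f(P("top",(397,244),.035)),"bottle",f(P("top",(355,182),.19)),f(P("scene",(253,252),.19)),"jar",f(P("top",(290,175),.11)))
E
```

```text
ring c [0.5622 0.3157 0.12  ] r 0.091
slots [0.6412 0.3017 0.118 ] [0.4832 0.3281 0.118 ] [0.5622 0.3149 0.118 ] -0.16589447138826452 0.16010768799174502
bars [0.5902 0.2628 0.114 ] [0.5398 0.3695 0.114 ] [0.565  0.3162 0.114 ] 2.0124664168609585
scene ring c [0.5702 0.3207 0.12  ]
scene bars [0.5891 0.2656 0.114 ] [0.5391 0.3707 0.114 ]
mat [ 0.4715 -0.2679  0.023 ] [ 0.4761 -0.2632  0.023 ]
mk head [0.5173 0.0287 0.083 ] foot scene [0.5272 0.0319 0.021 ]
mk mid scene [0.5279 0.0329 0.0555]
bird [ 0.4349 -0.0747  0.04  ] liz [ 0.6082 -0.0723  0.035 ] bottle [0.7322 0.0539 0.19  ] [0.738  0.0583 0.19  ] jar [0.7748 0.2208 0.11  ]
```

{"name": "send_rows", "arguments": {"linear": [[1, 0, -0.2], [3, 0, -0.6], [5, 0, -1], [7, 0, -1.4], [9.5, 0, -1.9], [12, 0, -2.4], [14.5, 0, -2.9], [17, 0, -3.3], [18.5, 0, -3.6], [19.2, 0, -3.7]], "twist": [0.5, 1.2, 2, 2.8, 3.6, 4.4, 5.2, 5.8, 6.2, 6.5], "jaw": [-1, -1, -1, -1, -1, -1, -1, -1, -1, -1]}}

```text
time_s: 1.1
eef_pos: [0.5526, 0.32, 0.2379]
ee_rot: [-0.596, 0.597, -0.379, 0.379]
force: [-1.5, 0.8, 0.3]
grip_width: 0.0881
```

```bash
python3 - <<'E'
from h import *
s,R=axes();print(s["eef_pos"],R.round(3),s["qpos"].round(2))
p=cams.camera_params("wrist");np.savez("w1.npz",**p)
cv2.imwrite("pics/w1.png",cams.capture("wrist")[:,:,::-1])
E
```

```text
[0.5525952  0.31997935 0.23790225] [[ 0.425 -0.001  0.905]
 [-0.905 -0.001  0.425]
 [ 0.001 -1.    -0.001]] [ 0.34  0.57  1.11 -0.    1.46 -0.1 ]
```

View pics/w1.png

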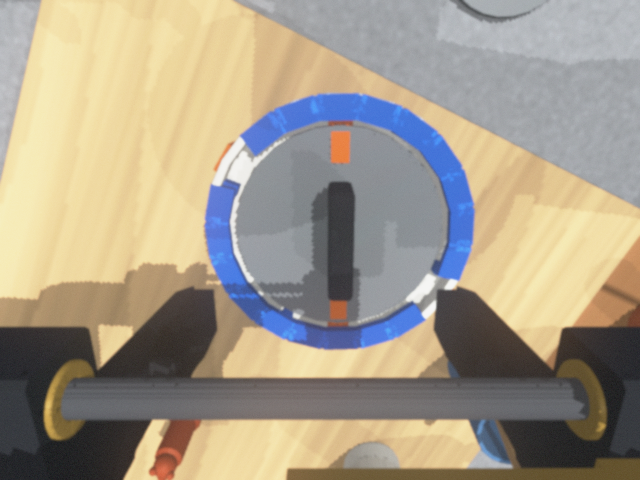

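Wrist view: the ring is centred at about (340,222), the lid bars are at (340,147) and (338.5,313), and the slots are at (233,163) and (431,293). The handle lies in line with the fingers.

```bash
python3 - <<'E'
from h import *
p=dict(np.load("w1.npz"));P=lambda uv,z:px2w("wrist",uv,z,p).round(4)
print("ring",P((340,222),.12)); a,b=P((340.5,147),.114),P((338.5,313),.114)
print(a,b,(a+b)/2,np.arctan2(*(b-a)[1::-1])); a,b=P((233,163),.119),P((431,293),.119);print("slots",a,b,(a+b)/2,np.arctan2(*(b-a)[1::-1]))
a,b=P((341,183),.15),P((339.5,299),.15);print("handle",a,b,(a+b)/2,np.arctan2(*(b-a)[1::-1]))
for n,u in(("top",(249.6,252.9)),):print(p["R"][2])
go((.563,.3165,.119))
E
```

```text
ring [0.561  0.3261 0.12  ]
[0.5399 0.3707 0.114 ] [0.5918 0.2603 0.114 ] [0.56585 0.3155  0.114  ] -1.131346414116047
slots [0.4808 0.3322 0.119 ] [0.6437 0.3057 0.119 ] [0.56225 0.31895 0.119  ] -0.16126384786934372
handle [0.5464 0.3552 0.15  ] [0.5783 0.2873 0.15  ] [0.56235 0.32125 0.15   ] -1.1315922681917787
[ 0.13068128 -0.27952511 -0.95120351]
tcp [0.5581 0.316  0.2365] zaxis [ 0.908  0.419 -0.001] lin [0.05 4.7  0.19]
```

{"name": "send_rows", "arguments": {"linear": [[0, 0.8, 0.2], [0, 1.8, 0.2], [0, 2.8, 0.2], [0, 3.6, 0.2], [0, 4.2, 0.2], [0, 4.6, 0.2], [0, 4.65, 0.2], [0, 4.65, 0.2], [0, 4.65, 0.2], [0, 4.65, 0.2]], "twist": [0, 0, 0, 0, 0, 0, 0, 0, 0, 0], "jaw": [-1, -1, -1, -1, -1, -1, -1, 0.2, 0.6, 1]}}

```text
time_s: 2.15
eef_pos: [0.5629, 0.3179, 0.121]
ee_rot: [-0.595, 0.596, -0.38, 0.382]
force: [0.5, -0.4, -0.6]
grip_width: 0.0666
```

{"name": "send_rows", "arguments": {"linear": [[0, 0, 0], [0, 0, 0], [0, 0, 0], [0, 0, 0], [0, 0, 0]], "twist": [0, 0, 0, 0, 0], "jaw": [1, 1, 1, 1, 1]}}

```text
time_s: 2.65
eef_pos: [0.563, 0.3179, 0.121]
ee_rot: [-0.595, 0.596, -0.38, 0.382]
force: [0.2, 0.5, -1.2]
grip_width: 0.0264
```

```bash
python3 - <<'E'
from h import *
s,R=axes();print(s["eef_pos"],R[:,2].round(3),np.arctan2(R[1,2],R[0,2]),s["force"],s["moment"],s["qpos"].round(2),s["grip_width"])
E
```

```text
[0.56295504 0.31788354 0.12101723] [0.908 0.419 0.   ] 0.4320573948761439 [ 0.21093894  0.54922948 -1.18491803] [-0.09399012 -0.01268368  0.0544808 ] [ 0.33  0.68  1.24 -0.    1.22 -0.1 ] 0.026431169545922957
```

{"name": "send_rows", "arguments": {"linear": [[0, 0, 0], [0, 0, 0], [0, 0, 0], [0, 0, 0], [0, 0, 0]], "twist": [0, 0, 0, 0, 0], "jaw": [1, 1, 1, 1, 1]}}

```text
time_s: 3.15
eef_pos: [0.563, 0.3179, 0.121]
ee_rot: [-0.595, 0.596, -0.38, 0.382]
force: [1.2, 0.8, -0.4]
grip_width: 0.0158
```

{"name": "send_rows", "arguments": {"linear": [[0, 0, 0], [0, 0, 0], [0, 0, 0], [0, 0, 0], [0, 0, 0], [0, 0, 0], [0, 0, 0], [0, 0, 0], [0, 0, 0], [0, 0, 0]], "twist": [-0.4, -1.2, -2, -2.8, -3.6, -4.4, -5.2, -6, -6.7, -6.9], "jaw": [1, 1, 1, 1, 1, 1, 1, 1, 1, 1]}}

```text
time_s: 4.15
eef_pos: [0.563, 0.3179, 0.121]
ee_rot: [-0.704, 0.705, -0.061, 0.062]
force: [1.2, -0.2, 0.2]
grip_width: 0.016
```

```bash
python3 - <<'E'
from h import *
s,R=axes();print(s["eef_pos"],np.arctan2(R[1,2],R[0,2]),s["force"],s["moment"],s["grip_width"])
p=cams.camera_params("wrist");np.savez("w2.npz",**p)
cv2.imwrite("pics/w2.png",cams.capture("wrist")[:,:,::-1])
E
```

```text
[0.56296279 0.31790386 0.12095899] 1.3972900886808255 [ 1.20307871 -0.16090242  0.17738551] [ 0.05047017 -0.06227415 -0.11727173] 0.016012511474865695
```

View pics/w2.png

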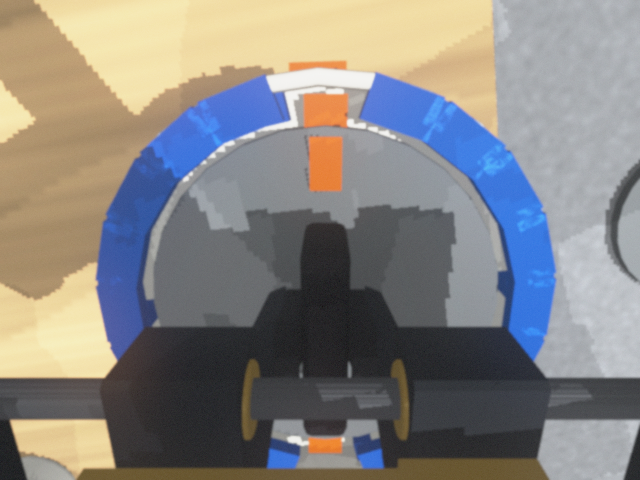

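The lug (303–347, centre 325) sits in the slot, within about 0.01 rad of its centre. I'll lift.

{"name": "send_rows", "arguments": {"linear": [[0, -0.1, 0], [0, -0.2, 0], [0, -0.35, 0], [0, -0.5, 0], [0, -0.7, 0], [0, -0.9, 0], [0, -1.2, 0]], "twist": [-0.05, -0.05, -0.05, -0.05, -0.05, -0.05, -0.05], "jaw": [1, 1, 1, 1, 1, 1, 1]}}

```text
time_s: 4.9
eef_pos: [0.5628, 0.3179, 0.1513]
ee_rot: [-0.704, 0.705, -0.059, 0.059]
force: [-0.1, -0.5, -3.0]
grip_width: 0.0156
```

```bash
python3 - <<'E'
from h import *
s,R=axes();print(np.arctan2(R[1,2],R[0,2]),s["force"],s["moment"],s["qpos"].round(2),s["grip_width"]); go((.473,-.266,.221))
E
```

```text
1.403511182946275 [-0.07789025 -0.45695748 -2.98296344] [ 0.01170393 -0.02219467 -0.00607166] [ 0.33  0.65  1.21 -0.    1.28 -1.07] 0.015644024002294223
tcp [0.5628 0.3179 0.1513] zaxis [ 0.167  0.986 -0.002] lin [  0.35  -2.73 -23.64]
```

{"name": "send_rows", "arguments": {"linear": [[0, -0.8, 0], [0, -2, 0], [0, -2.8, -0.5], [0, -2.8, -1.5], [0.1, -2.8, -3], [0.1, -2.8, -4.7], [0.1, -2.8, -6.5], [0.2, -2.8, -8.3], [0.2, -2.8, -10.1], [0.2, -2.8, -12]], "twist": [0, 0, 0, 0, 0.4, 0.8, 1.2, 1.6, 2, 2.4], "jaw": [1, 1, 1, 1, 1, 1, 1, 1, 1, 1]}}

```text
time_s: 5.9
eef_pos: [0.5172, 0.0199, 0.2227]
ee_rot: [-0.684, 0.685, -0.176, 0.177]
force: [0.4, -0.9, -2.6]
grip_width: 0.016
```

```bash
python3 - <<'E'
from h import *
s,R=axes();print(s["grip_width"],s["qpos"].round(2)); go((.4735,-.2655,.221))
E
```

```text
0.01598675644027737 [-0.19  0.31  1.55 -0.    1.28 -1.25]
tcp [0.5172 0.0199 0.2227] zaxis [ 0.483  0.876 -0.001] lin [  3.98   0.09 -10.84]
```

{"name": "send_rows", "arguments": {"linear": [[0.4, 0, -1.1], [0.9, 0, -2.5], [1.5, 0, -4.1], [2.1, 0, -5.7], [2.7, 0, -7.3], [3.2, 0, -8.8], [3.6, 0, -9.9], [3.9, 0, -10.6], [4, 0, -10.85], [4, 0, -10.85]], "twist": [0.3, 0.6, 0.9, 1.2, 1.5, 1.8, 2, 2, 2, 2], "jaw": [1, 1, 1, 1, 1, 1, 1, 1, 1, 1]}}

```text
time_s: 6.9
eef_pos: [0.4736, -0.2661, 0.2236]
ee_rot: [-0.653, 0.654, -0.269, 0.271]
force: [-0.4, 0.9, -3.2]
grip_width: 0.0157
```

```bash
python3 - <<'E'
from h import *
s,R=axes();p=cams.camera_params("wrist");np.savez("w3.npz",**p)
im=cams.capture("wrist")[:,:,::-1];cv2.imwrite("pics/w3.png",im)
# predicted mat circle edge points
c=(.4735,-.2655);print([w2px("wrist",(c[0]+.1*np.cos(a),c[1]+.1*np.sin(a),.023),p).round(0).tolist() for a in np.arange(0,6.28,np.pi/4)])
go((.4735,-.2655,.042))
E
```

```text
[[401.0, 271.0], [440.0, 196.0], [412.0, 111.0], [325.0, 73.0], [239.0, 111.0], [210.0, 196.0], [248.0, 270.0], [325.0, 299.0]]
tcp [ 0.4738 -0.2653  0.2236] zaxis [ 0.706  0.708 -0.   ] lin [-0.03  7.26 -0.01]
```

View pics/w3.png

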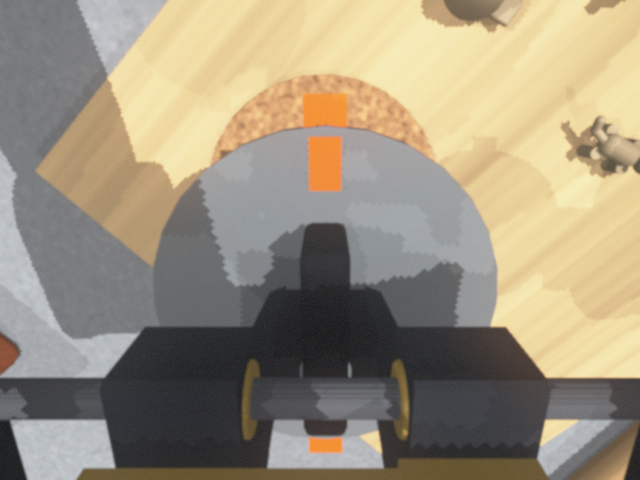

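The wrist view shows the mat's far edge at (325,73), exactly where my mat estimate predicted. I'll lower the lid.

{"name": "send_rows", "arguments": {"linear": [[0, 0.6, 0], [0, 1.7, 0], [0, 3, 0], [0, 4.3, 0], [0, 5.4, 0], [0, 6.2, 0], [0, 6.8, 0], [0, 7.1, 0], [0, 7.2, 0], [0, 7.25, 0]], "twist": [0, 0, 0, 0, 0, 0, 0, 0, 0, 0], "jaw": [1, 1, 1, 1, 1, 1, 1, 1, 1, 1]}}

```text
time_s: 7.95
eef_pos: [0.4746, -0.2656, 0.0429]
ee_rot: [-0.653, 0.654, -0.268, 0.271]
force: [0.6, -0.4, -2.4]
grip_width: 0.0158
```

{"name": "send_rows", "arguments": {"linear": [[0, 0.04, 0], [0, 0.08, 0], [0, 0.08, 0]], "twist": [0, 0, 0], "jaw": [1, 1, 1]}}

```text
time_s: 8.25
eef_pos: [0.4747, -0.2656, 0.0412]
ee_rot: [-0.653, 0.654, -0.268, 0.271]
force: [0.5, 0.5, -2.7]
grip_width: 0.0159
```

{"name": "send_rows", "arguments": {"linear": [[0, 0.04, 0], [0, 0.08, 0], [0, 0.08, 0], [0, 0.08, 0]], "twist": [0, 0, 0, 0], "jaw": [1, 1, 1, 1]}}

```text
time_s: 8.65
eef_pos: [0.4748, -0.2658, 0.04]
ee_rot: [-0.653, 0.654, -0.268, 0.271]
force: [-2.6, 0.6, 5.4]
grip_width: 0.0156
```

{"name": "send_rows", "arguments": {"linear": [[0, 0, 0], [0, 0, 0], [0, 0, 0], [0, 0, 0], [0, 0, 0], [0, -0.5, 0], [0, -1.8, 0], [0, -3.5, 0], [0, -5.2, 0], [0, -6.4, 0]], "twist": [0, 0, 0, 0, 0, 0, 0, 0, 0, 0], "jaw": [0, 0, -0.2, -0.2, -0.2, -0.2, -0.2, -0.2, -0.2, -0.2]}}

```text
time_s: 9.65
eef_pos: [0.4745, -0.2653, 0.2039]
ee_rot: [-0.652, 0.655, -0.267, 0.273]
force: [-0.2, 0.5, 0.1]
grip_width: 0.0527
```

```bash
python3 - <<'E'
from h import *
s,R=axes();print(s["grip_width"],s["qpos"].round(2));go((.47,.032,.20))
a=cams.capture("top")[:,:,::-1];b=cams.capture("scene")[:,:,::-1]
z=lambda im,x,y,w,h,W,H:cv2.resize(im[y:y+h,x:x+w],(W,H),interpolation=cv2.INTER_CUBIC)
cv2.imwrite("pics/c2.png",np.vstack([np.hstack([z(a,415,245,108,81,400,300),z(a,346,259,32,24,400,300)]),np.hstack([z(b,280,195,48,48*3//4,400,300),z(b,160,130,160,120,400,300)])]))
E
```

```text
0.052659939519883854 [-0.73  0.38  1.5  -0.    1.25 -1.51]
tcp [ 0.4745 -0.2653  0.2039] zaxis [0.705 0.709 0.   ] lin [-8.52  0.08  8.3 ]
```

View pics/c2.png

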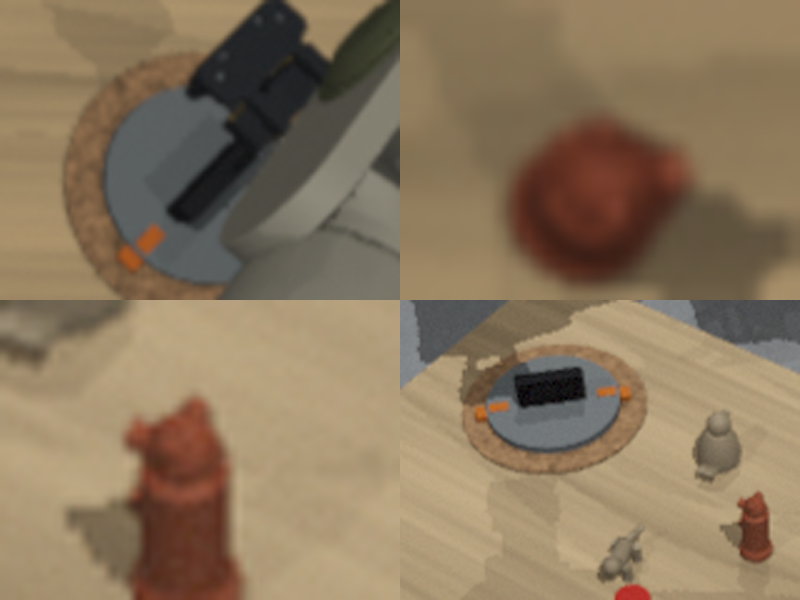

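The lid lies flat and upright, centred on the mat. The meerkat's snout points along -y (image right in the top view), so I'll put the jaws along x. I'll grip high on the body, about 58 mm up, so the gripper body clears the ring when the meerkat stands in the tub.

{"name": "send_rows", "arguments": {"linear": [[-0.4, -0.3, 0.5], [-1.2, -0.8, 1.6], [-2.2, -0.8, 3], [-3.3, -0.8, 4.6], [-4.4, -0.8, 6.2], [-5.4, -0.8, 7.7], [-6.2, -0.8, 8.9], [-6.8, -0.8, 9.7], [-6.95, -0.8, 9.85], [-6.95, -0.8, 9.85]], "twist": [0.4, 1, 1.8, 2.6, 3.4, 4.2, 4.9, 5.5, 5.65, 5.65], "jaw": [-0.2, -0.4, -0.6, -0.6, -0.6, -0.6, -0.6, -0.6, -0.6, -0.6]}}

```text
time_s: 10.75
eef_pos: [0.5254, 0.0322, 0.2223]
ee_rot: [-0.5, 0.5, -0.495, 0.504]
force: [-0.4, -0.7, 0.1]
grip_width: 0.0705
```

```bash
python3 - <<'E'
from h import *
s,R=axes();p=cams.camera_params("wrist");np.savez("w4.npz",**p)
im=cams.capture("wrist")[:,:,::-1];cv2.imwrite("pics/w4.png",im)
print(s["eef_pos"],R[:,2],s["qpos"].round(2)); print(px2w("top",(361,274.5),.055))
for z in(.018,.04,.07,.093):print(z,w2px("wrist",(.525,.032,z),p))
E
```

```text
[0.52537317 0.03218289 0.22233555] [9.99958414e-01 8.95755661e-04 9.07566701e-03] [-0.16  0.32  1.53 -0.01  1.28 -0.16]
[0.52029025 0.02747869 0.055     ]
0.018 [322.41992037 194.36398319]
0.04 [322.52768205 200.44144315]
0.07 [322.69808508 210.05170068]
0.093 [322.85159554 218.70926493]
```

View pics/w4.png

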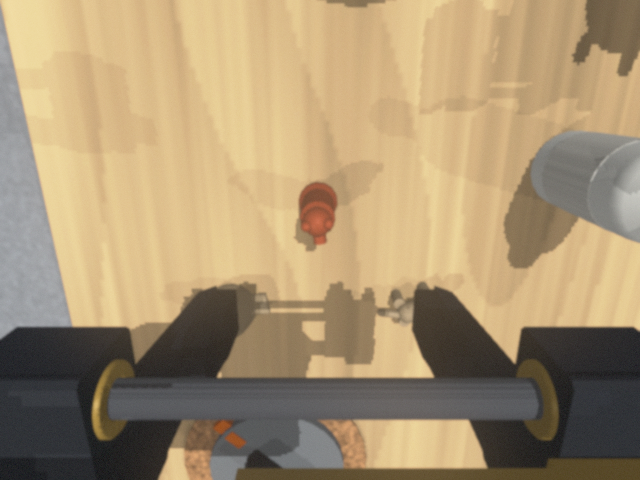

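The meerkat's foot is centred at about (318.5,200) and its head at (318,219), with the snout pointing down. That puts it near (0.521, 0.027), in agreement with the top camera.

```bash
python3 - <<'E'
from h import *
go((.521,.0272,.0575))
E
```

```text
tcp [0.5254 0.0314 0.2224] zaxis [1.    0.001 0.009] lin [ 0.11  6.6  -0.24]
```

{"name": "send_rows", "arguments": {"linear": [[0.1, 0.5, -0.2], [0.1, 1.5, -0.2], [0.1, 2.7, -0.2], [0.1, 3.9, -0.2], [0.1, 5, -0.2], [0.1, 5.8, -0.2], [0.1, 6.3, -0.2], [0.1, 6.55, -0.2], [0.1, 6.6, -0.2], [0.1, 6.6, -0.2]], "twist": [0, 0, 0, 0, 0, 0, 0, 0, 0, 0], "jaw": [-0.6, -0.6, -0.6, -0.6, -0.6, -0.6, -0.6, -0.6, -0.6, -0.6]}}

```text
time_s: 11.8
eef_pos: [0.5223, 0.0272, 0.058]
ee_rot: [-0.5, 0.5, -0.495, 0.505]
force: [0.3, -1.2, 0.1]
grip_width: 0.0702
```

```bash
python3 - <<'E'
from h import *
go((.521,.0272,.0575))
cv2.imwrite("pics/w5.png",cams.capture("wrist")[:,:,::-1])
E
```

```text
tcp [0.5223 0.0272 0.058 ] zaxis [1.    0.001 0.01 ] lin [-0.    0.02 -0.05]
```

View pics/w5.png

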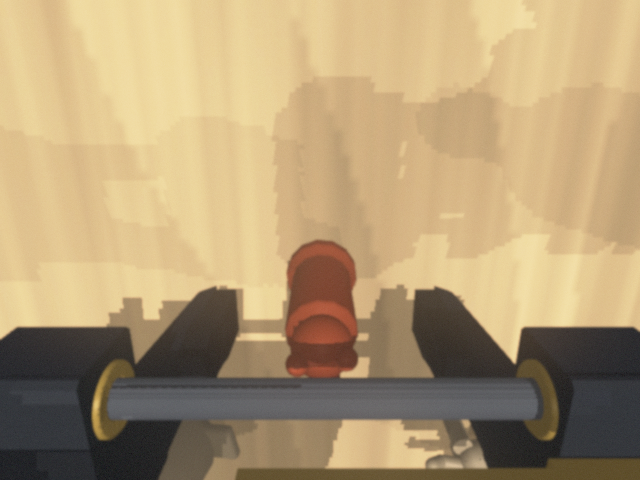

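The meerkat stands between the open fingers, centre column 321 against a finger midpoint of 326. I'll nudge and close.

{"name": "send_rows", "arguments": {"linear": [[0, 0, -0.07], [0, 0, -0.07], [0, 0, -0.07], [0, 0, -0.07], [0, 0, -0.07], [0, 0, -0.07], [0, 0, -0.07], [0, 0, -0.07], [0, 0, -0.07], [0, 0, -0.07]], "twist": [0, 0, 0, 0, 0, 0, 0, 0, 0, 0], "jaw": [-0.4, 0, 0.2, 0.4, 0.6, 1, 1, 1, 1, 1]}}

```text
time_s: 12.85
eef_pos: [0.5207, 0.0272, 0.0582]
ee_rot: [-0.5, 0.5, -0.495, 0.505]
force: [-1.1, -0.7, 0.5]
grip_width: 0.0263
```

{"name": "send_rows", "arguments": {"linear": [[0, 0, 0], [0, 0, 0], [0, -0.2, 0], [0, -0.5, 0], [0, -1, 0]], "twist": [0, 0, 0, 0, 0], "jaw": [1, 1, 1, 1, 1]}}

```text
time_s: 13.35
eef_pos: [0.5201, 0.0275, 0.0836]
ee_rot: [-0.5, 0.5, -0.495, 0.505]
force: [-0.0, 0.5, 0.1]
grip_width: 0.026
```

```bash
python3 - <<'E'
from h import *
print(r.observe()["force"],r.observe()["moment"])
go((.5625,.317,.23))
cv2.imwrite("pics/w6.png",cams.capture("wrist")[:,:,::-1])
E
```

```text
[-0.0305989   0.45410107  0.05898538] [-0.08659368  0.03361169 -0.04284014]
tcp [0.5201 0.0275 0.0836] zaxis [1.    0.001 0.01 ] lin [-11.52  -5.95   1.76]
```

View pics/w6.png

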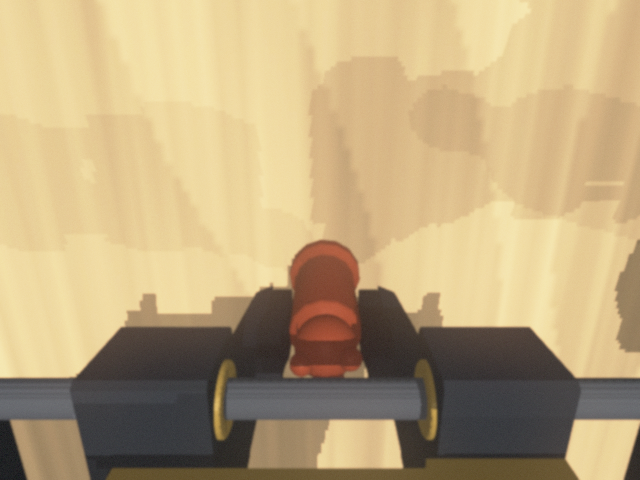

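The meerkat is held, upright and lifted. Next, carry it over the tub.

{"name": "send_rows", "arguments": {"linear": [[0, -0.8, 0], [0, -2, 0], [0, -3.4, 0], [-0.5, -4.8, 0.1], [-1.6, -5.9, 0.2], [-3, -5.95, 0.4], [-4.6, -5.95, 0.7], [-6.3, -5.95, 0.9], [-8, -5.95, 1.2], [-9.5, -5.95, 1.4]], "twist": [0, 0, 0, 0, 0, 0, 0, 0, 0, 0], "jaw": [1, 1, 1, 1, 1, 1, 1, 1, 1, 1]}}

```text
time_s: 14.4
eef_pos: [0.5541, 0.2685, 0.2335]
ee_rot: [-0.501, 0.499, -0.494, 0.506]
force: [0.8, -0.6, -0.7]
grip_width: 0.0258
```

```bash
python3 - <<'E'
from h import *
print(r.observe()["grip_width"]);go((.5627,.317,.23))
E
```

```text
0.025804217623797695
tcp [0.5541 0.2685 0.2335] zaxis [1.    0.001 0.015] lin [-1.94  0.13  0.35]
```

{"name": "send_rows", "arguments": {"linear": [[-0.6, 0, 0.1], [-1.3, 0, 0.25], [-1.8, 0, 0.35], [-1.95, 0, 0.35], [-1.95, 0, 0.35]], "twist": [0, 0, 0, 0, 0], "jaw": [1, 1, 1, 1, 1]}}

```text
time_s: 14.9
eef_pos: [0.5626, 0.3173, 0.2333]
ee_rot: [-0.502, 0.499, -0.493, 0.506]
force: [0.0, 0.3, -1.6]
grip_width: 0.0262
```

```bash
python3 - <<'E'
from h import *
go((.5627,.317,.068))
cv2.imwrite("pics/w7.png",cams.capture("wrist")[:,:,::-1])
p=cams.camera_params("wrist");print([w2px("wrist",(.5627+.0815*np.cos(a),.317+.0815*np.sin(a),.12),p).round(0).tolist() for a in(0,np.pi/2,np.pi)])
E
```

```text
tcp [0.5626 0.3173 0.2333] zaxis [1.    0.002 0.015] lin [-0.05  6.61 -0.09]
[[444.0, 225.0], [323.0, 96.0], [200.0, 225.0]]
```

View pics/w7.png

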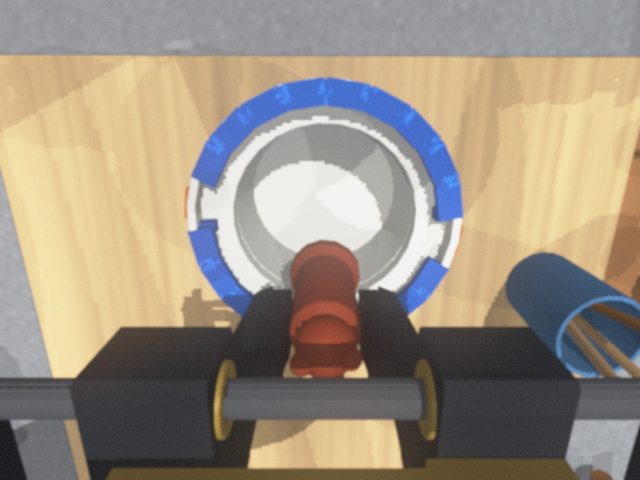

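The ring's outer edge spans columns 187–462, with the meerkat above the opening and clear of everything. I'll lower it.

{"name": "send_rows", "arguments": {"linear": [[-0.1, 0.5, 0], [-0.1, 1.4, 0], [-0.1, 2.5, 0], [-0.1, 3.6, -0.05], [-0.1, 4.6, -0.05], [-0.1, 5.4, -0.05], [-0.1, 6, -0.05], [-0.1, 6.4, -0.05], [-0.1, 6.55, -0.05], [-0.1, 6.6, -0.05]], "twist": [0, 0, 0, 0, 0, 0, 0, 0, 0, 0], "jaw": [1, 1, 1, 1, 1, 1, 1, 1, 1, 1]}}

```text
time_s: 15.95
eef_pos: [0.564, 0.3177, 0.0685]
ee_rot: [-0.502, 0.499, -0.494, 0.506]
force: [-0.0, 0.0, 0.0]
grip_width: 0.0258
```

{"name": "send_rows", "arguments": {"linear": [[0, 0.04, 0], [0, 0.08, 0], [0, 0.08, 0]], "twist": [0, 0, 0], "jaw": [1, 1, 1]}}

```text
time_s: 16.25
eef_pos: [0.5642, 0.3178, 0.0669]
ee_rot: [-0.502, 0.499, -0.493, 0.506]
force: [-0.3, -0.5, -0.9]
grip_width: 0.026
```

{"name": "send_rows", "arguments": {"linear": [[0, 0.04, 0], [0, 0.08, 0], [0, 0.1, 0], [0, 0.1, 0]], "twist": [0, 0, 0, 0], "jaw": [1, 1, 1, 1]}}

```text
time_s: 16.65
eef_pos: [0.5642, 0.3178, 0.0643]
ee_rot: [-0.502, 0.499, -0.493, 0.506]
force: [0.0, 0.6, -1.1]
grip_width: 0.0261
```

{"name": "send_rows", "arguments": {"linear": [[0, 0.03, 0], [0, 0.06, 0], [0, 0.06, 0], [0, 0.06, 0]], "twist": [0, 0, 0, 0], "jaw": [1, 1, 1, 1]}}

```text
time_s: 17.05
eef_pos: [0.5645, 0.3179, 0.0642]
ee_rot: [-0.502, 0.498, -0.493, 0.506]
force: [-2.4, -0.9, 8.4]
grip_width: 0.0266
```

The meerkat is standing on the floor (8 N contact). Open slowly, then rise.

{"name": "send_rows", "arguments": {"linear": [[0, -0.02, 0], [0, -0.02, 0], [0, -0.02, 0], [0, -0.02, 0], [0, -0.02, 0], [0, -0.02, 0], [0, -0.02, 0], [0, -0.02, 0]], "twist": [0, 0, 0, 0, 0, 0, 0, 0], "jaw": [0.3, 0.2, 0.1, 0, -0.1, -0.2, -0.2, -0.2]}}

```text
time_s: 17.85
eef_pos: [0.5645, 0.3179, 0.0646]
ee_rot: [-0.502, 0.498, -0.493, 0.506]
force: [0.7, 0.1, 0.8]
grip_width: 0.0532
```

{"name": "send_rows", "arguments": {"linear": [[0, -0.4, 0], [0, -1, 0], [0, -2, 0], [0, -3.2, 0], [0, -4.6, 0], [0, -6, 0], [0, -6.8, 0], [0, -7, 0], [0, -7, 0]], "twist": [0, 0, 0, 0, 0, 0, 0, 0, 0], "jaw": [-0.2, -0.2, -0.2, -0.2, -0.2, -0.2, -0.2, -0.2, -0.2]}}

```text
time_s: 18.75
eef_pos: [0.5616, 0.3196, 0.2404]
ee_rot: [-0.503, 0.498, -0.493, 0.506]
force: [1.2, -0.3, 0.7]
grip_width: 0.0529
```

```bash
python3 - <<'E'
from h import *
a=cams.capture("scene")[:,:,::-1];b=cams.capture("wrist")[:,:,::-1]
im=np.hstack([cv2.resize(b[:330,120:520],(400,330)),cv2.resize(a[110:370,140:470],(400,330))])
cv2.imwrite("pics/f.png",im)
E
```

```text
(no output)
```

View pics/f.png

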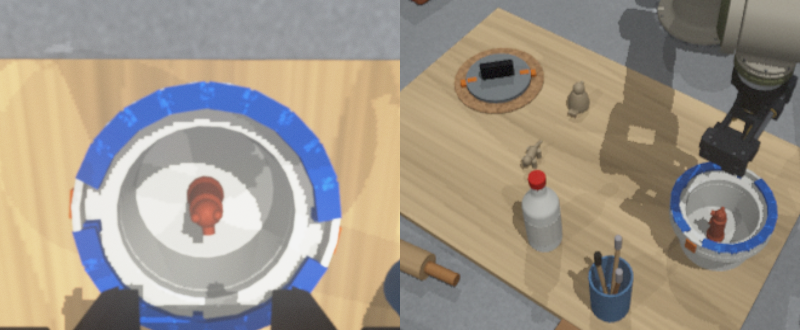

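The meerkat stands upright in the middle of the tub, the lid is on the mat, and the bird, lizard, bottle and jar are where they were. The gripper is clear, so I'll hand in.

```bash
python3 -c "
from cell import r
print(r.hand_in())"
```

```text
the job is handed in; nothing more can be done
None
```

The job is done and handed in at about 19 s of the 67 s allowed.

- **Lid:** I turned it about 55° anticlockwise until its lugs sat in the slots, within about 0.01 rad of centre. It lifted free and now lies flat, right way up, in the middle of the cork mat.
- **Meerkat:** I gripped it high on the body and held it until it pressed on the tub floor with about 8 N, then let go. It stands upright near the middle of the tub.
- **Last checks:** The final scene and wrist pictures show the bird, lizard, bottle and tool jar still standing, with no visible shift. The gripper is open and clear above the tub. Forces read at the end of each move stayed under 10 N.
- **Disagreements:** Position estimates from the different cameras differed by a few millimetres, up to about 10 mm for the tub centre. The final pictures show both placings centred by eye; I did not measure them again. The tool also drifted by about 1° of tilt during the carry, with no visible effect.

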